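# Extend the spice rack to its next hole and stow the jar

### The arm

A 6-joint arm with a two-finger parallel gripper is mounted at the origin on a cart in front of the work surface, level with it; the furniture and walls round the work are solid. World frame = base frame: x ahead of the robot, y to its left, z up, the work surface at z = 0. Lengths are in m, angles in degrees, forces in N, time in s.
With the tool pointing down it reaches from about 0.375 to 0.9 m from the base axis. Payload 3.1 kg.
Tool frame: the origin (TCP) lies at the very end of the fingers, on their centre line; the grasp point (between the pads) lies bot.hold_point_z behind it (bot.hold_point_z is the distance from the TCP to the grasp point, in m); z points along the fingers, y is the line along which they close (so a half turn about z gives the same grasp; the last joint's range is limited). The gripper opens to 87 mm and grips with 3 to 60 N. Pads are 19 mm wide; open, the fingers measure 117 mm over their backs; the gripper's body (75 mm by 190 mm) begins 51 mm behind the grasp point.
Start: joints at [53.314, 30.224, 82.088, -0, 67.689, -10.227], TCP at [0.278, 0.56, 0.223] pointing down, gripper open.
Joint ranges: [-176.69, 176.69], [-43.24, 126.21], [12.49, 139.97], [-82, 262], [0, 151.66], [-163.58, 163.58]. Speed limits (degrees/s): [159.86, 159.86, 180, 180, 180, 180].

### API

Orientations are given as a 3x3 rotation matrix whose columns are the frame's x, y, z axes.
In Python, from rig import bot gives the robot as it stands.
- The arm moves only by the tool apply_moves, never from a script. Its argument "plan" is one flat list of numbers, 4 for each row, row after row: the shift along the world's x, y, z normalised to -1 to 1, where 1 is 0.05 m, then the turn about the world's z normalised to -1 to 1, where 1 is 10 degrees. A call has 1 to 12 rows; each row shifts and turns the commanded pose from where the row before left it; what a row does not reach is not made up. A row lasts 1/8 s, in which the tool goes at most 62.5 mm and 10.7 degrees, less where a joint would pass 70% of its speed; a pose out of reach is approached as far as the arm can. A call with a number of a shift or a turn outside -1 to 1 is refused whole. A call with a gripper value outside its range is refused whole. "grip" is the closure, from -1 (fully open) to 1 (shut), so that 0 is half open, set as the call begins (left out, the last holds). The fingers move at their own pace and stop on an object; the grip force is fixed at half the most. Time passes only in rows, so rows that do not move let the fingers close. It gives the time, the measured TCP pose, the force, the opening and the grip force at its end, in the units of the state.
- bot.read_state(): the state, without advancing time (a new reading comes with each control period).
- bot.capture(name): name is "scene" or "top"; returns (picture, depth): 400x640x3 uint8, red, green, blue; 400x640 float32, m along the optical axis (not along the pixel's ray), 0 where there is no reading.
- bot.camera_info(name): a dict with "vertical_fov" (degrees; the focal length in pixels is half the picture's height over the tangent of half this angle, whatever the lens; pixels are square), "cx", "cy" (the principal point, pixels), "rvec" (rotation vector, rad) and "tvec" (3), from world to camera coordinates, as OpenCV has them. Camera axes: x right, y down, z forward; pixel columns grow to the right and rows downward; lengths in m; the calibration is good to about 2 mm. A picture is of the moment at which its call begins. camera_info takes no time and is no camera call.
- bot.hand_in(): hands the job in; it is judged then, once.
Trained networks look in the newest picture that a camera, given by its name, has taken for a name from the list of things; names that differ only in an ending like _2 or _b are one class to them, and where a whole thing is asked for, a point or a joint stands for the part that bears it (a point fixed in the world has none). Each returns a list of dicts, best first, with "p" (0 to 1); they miss things now and then, are a little off and sometimes report something else, mostly with a low value. They report only what shows in the picture. A call takes as long as a camera call. They do not tell look-alikes from the thing itself.
- bot.outline_of(camera, target): "mask" (400x640 bool, what is visible of it) and "xy" ([column, row] as shares, 0 to 1, of the picture: columns of its width, rows of its height, amid what is visible of it).
- bot.pinpoint(camera, target): "xy" ([column, row] as shares, 0 to 1, of the picture: columns of its width, rows of its height: a listed point, or the origin of a listed thing).
The state is a dict: "time_s": time; "joint_positions": joint angles; "qvel": joint speeds; "tau": joint torques, N m; "position": TCP position; "tcp_rot": TCP orientation; "force": force on the tool from outside, world axes, zero at the start; "moment": the same for the moment, N m; "opening": opening from 0.0 (shut) to 1.0 (fully open); "grasp_force": force on a finger pad.
Only numpy, scipy, OpenCV 4.12 (cv2) and the standard library are available. Lean on these libraries where they do the work, as an engineer would, in place of code of your own. Each camera call takes 0.05 s, during which the arm holds its last target. There are 200 camera calls.

### The job

Pull the extending half of the spice rack out by its black handle, slowly, until the red sprung button pops up through the next hole of the tube and locks; stop pulling as soon as it does, do not force it. Then stand the spice jar with the white cap upright on the floor of the bay that has opened next to the handle's end plate. Leave the other jars and the pepper mill where they stand.

Things in the scene. Friction and masses are not known exactly. Their poses are not given: they have to be found in the camera images.
- handle (a point): Black upright handle on the end plate of the rack's moving half, 14 mm thick (x), 50 mm wide (y). The point is 87 mm above the worktop, 14 mm below the handle's top; the wide wooden end plate (8 mm x 94 mm) begins 23 mm below the point. Axes, turned with the rack: x = level, the way the moving half is pulled out; y = to the rack's back, where the tube lies; z up.
- bay (a point): Point on the moving half's floor, 8 mm above the worktop, on its centre line, 34 mm inward (-x) of the end plate's inner face; axes as handle, moves with it. When locked, the open floor from the end plate to the fixed deck's edge (10 mm higher) is 68 to 96 mm long in x, 74 mm wide in y (6 mm lip in front; 34 mm high tube behind, from y = +50 mm). Before that it is 41 to 51 mm.
- shelf_half (a joint): How far the moving half is pulled out, m, -0.020 to 0.090. Starts at 0.024 to 0.034, between two holes. The next hole outward is somewhere from 0.050 to 0.080, not measured: feel or see it. Pulling takes 2 to 5 N; at the hole the slide stops hard, both ways. A pull over 20 N on the locked button is forcing. Pulled faster than 40 mm/s it slams; pushed inward it locks in the wrong one.
- button (a joint): The red sprung button (10 mm across, domed) on the inner tube: height it stands out, m: about 0.001 while it rubs under the wall of the outer tube, 0.007 to 0.008 popped up through a hole, where it can be seen 4 mm proud of the aluminium tube.
- jar_mid (a point): Centre (half-way up) of the spice jar with the white cap and blue label: round, 47 mm across, 98 mm high, 0.11 kg, stands on the worktop. z = up along the jar.
- stored_a: Spice jar with a yellow cap, 45 mm across, 100 mm high, on the fixed deck of the rack (deck 18 mm above the worktop). Origin at the centre of its underside. Leave it.
- stored_b: Second spice jar with a yellow cap, 44 mm across, 100 mm high, on the fixed deck nearer the bay. Origin at the centre of its underside. Leave it.
- mill: Dark wooden pepper mill, 58 mm across, 130 mm high, on the worktop. Origin at the centre of its underside. Leave it.
- sugar: Sugar jar with a red lid, 68 mm across, 100 mm high, on the worktop. Origin at the centre of its underside. Leave it.
- rack: The fixed, heavy half of the rack: wooden deck 165 x 90 mm, axes as handle, origin under the deck, 80 mm from its bay-side edge on the worktop. The aluminium outer tube (24 mm square, 208 mm long, top 34 mm above the worktop) lies behind it along x at y = +62 mm.
Not all that is in view belongs to the job. What is shaped like the part that bears jar_mid but orange is not meant.

How it is judged (in metres and radians):
On the way:
1. the button has popped up through the next hole outward, before the jar is in the bay (value of joint button above 0.0055 m and value of joint shelf_half above 0.045 m and not (x of jar_mid in the frame of bay between -0.044 and 0.016 m and y of jar_mid in the frame of bay between -0.025 and 0.025 m and z of jar_mid in the frame of bay between 0.044 and 0.054 m and angle between jar_mid's own z axis and vertical below 0.12 rad)), for 0.2 s.
At the end, for the whole second after the job is handed in: The button stands at least 5.5 mm out in the outer hole (slide pulled out more than 45 mm), and the white-capped jar stands upright (within 7 degrees), at rest, on the floor of the bay between the end plate and the fixed deck, within 25 mm of its centre line (value of joint button above 0.0055 m and value of joint shelf_half above 0.045 m and x of jar_mid in the frame of bay between -0.044 and 0.016 m and y of jar_mid in the frame of bay between -0.025 and 0.025 m and z of jar_mid in the frame of bay between 0.044 and 0.054 m and angle between jar_mid's own z axis and vertical below 0.12 rad and linear speed of jar below 0.02 m/s); the robot touches nothing.
It fails at once if the locked button is forced with more than 20 N (contact force between button_pin and anything else above 20 N).
It fails at once if another jar or the mill is moved more than 30 mm or tipped (distance of any of stored_a, stored_b, mill, sugar from where it was at the start of the episode above 0.03 m or angle between any of stored_a, stored_b, mill, sugar's own z axis and vertical above 0.35 rad).
It also fails if it takes over 58 s, if anything falls off the work surface, if the arm or the gripper's body presses on something with over 40 N, if the wrist force passes 120 N, or if a joint passes its speed limit or range.

## Working session

There is one attempt and no reset: what is moved stays moved. The work goes in short steps, Python scripts to look and compute and a tool call to move; the robot and the scene stay as the last step left them, time stands still between calls to the robot, and variables do not carry over. Pictures are saved under pics/ and viewed, at most 10 in all, crops included, and the job is handed in when it is done.

Besides the shell and the picture viewer there is one more tool, called as a command line: name --argument value ..., lists and objects as JSON in quotes. apply_moves: Moves the arm, as the interface text tells. Its arguments: {"type":"object","properties":{"plan":{"type":"array","items":{"type":"number"}},"grip":{"type":"number"}},"required":["plan"]}

```bash
mkdir -p pics; cat > h.py <<'E'
import numpy as np, cv2
from rig import bot
def cam(n):
    c=bot.camera_info(n); f=200/np.tan(np.radians(c["vertical_fov"])/2)
    R=cv2.Rodrigues(np.array(c["rvec"],float))[0]; return f,c["cx"],c["cy"],R,np.array(c["tvec"],float).ravel()
def world(n,u,v,d):
    f,cx,cy,R,t=cam(n); return R.T@(np.array([(u-cx)/f*d,(v-cy)/f*d,d])-t)
def onz(n,u,v,z):
    f,cx,cy,R,t=cam(n); r=R.T@np.array([(u-cx)/f,(v-cy)/f,1]); o=-R.T@t
    return o+r*(z-o[2])/r[2]
def cloud(n,D):
    f,cx,cy,R,t=cam(n); v,u=np.mgrid[:400,:640]
    P=np.stack([(u-cx)/f*D,(v-cy)/f*D,D],-1); return (P-t)@R
E
python3 - <<'E'
from h import *
np.set_printoptions(precision=4,suppress=True)
print(bot.hold_point_z, bot.read_state())
for n in("scene","top"):
    im,D=bot.capture(n); np.save(n+".npy",D); cv2.imwrite(f"pics/{n}0.png",im[...,::-1])
    f,cx,cy,R,t=cam(n); print(n,f,cx,cy,-R.T@t,R[2])
    for k,z in dict(handle=.087,bay=.008,jar_mid=.049,stored_a=.018,stored_b=.018,mill=0,sugar=0,rack=0,button=.036).items():
        try:
            for r in bot.pinpoint(n,k)[:3]:
                u,v=r["xy"][0]*640,r["xy"][1]*400; print(k,round(r["p"],2),round(u),round(v),onz(n,u,v,z))
        except Exception as e: print(k,e)
E
```

```text
0.0187 {'time_s': 0.0, 'joint_positions': array([ 53.3148,  30.2788,  82.1583,  -0.0008,  67.6876, -10.2284]), 'qvel': array([ 0.1049, -0.0838,  0.067 , -0.0348,  0.0916,  0.1264]), 'tau': array([ -0.001 , -44.0041, -17.6589,   0.0632,   0.0583,  -0.0001]), 'position': array([0.278 , 0.5589, 0.2216]), 'tcp_rot': array([[-0.8953,  0.4455, -0.0013],
       [ 0.4455,  0.8953, -0.0018],
       [ 0.0004, -0.0021, -1.    ]]), 'force': array([0.2968, 0.4871, 0.5378]), 'moment': array([ 0.012 ,  0.0402, -0.0459]), 'grasp_force': 0.0, 'opening': 0.9985306863469265}
scene 515.013415341314 317.66334049612715 206.9129683262767 [-0.5021 -1.0462  0.8565] [ 0.6191  0.6227 -0.4786]
handle 0.84 270 187 [0.4791 0.168  0.087 ]
bay 0.9 258 203 [0.4661 0.222  0.008 ]
bay 0.48 322 241 [ 0.4521 -0.1047  0.008 ]
jar_mid 0.97 381 230 [ 0.5761 -0.2327  0.049 ]
jar_mid 0.8 361 244 [ 0.476  -0.2417  0.049 ]
stored_a 0.88 231 193 [0.4385 0.3382 0.018 ]
stored_a 0.8 240 195 [0.4502 0.3011 0.018 ]
stored_b 0.88 231 193 [0.4385 0.3382 0.018 ]
stored_b 0.8 240 195 [0.4502 0.3011 0.018 ]
mill 0.94 323 239 [ 0.4699 -0
[... 310 characters left out ...]
28 -0.9914]
handle 0.74 250 223 [0.4866 0.1783 0.087 ]
bay 0.81 240 225 [0.4856 0.2243 0.008 ]
jar_mid 0.81 381 193 [ 0.5782 -0.2455  0.049 ]
jar_mid 0.56 388 222 [ 0.4802 -0.262   0.049 ]
stored_a 0.64 215 234 [0.4566 0.3063 0.018 ]
stored_a 0.58 201 232 [0.4667 0.3535 0.018 ]
stored_a 0.54 336 228 [ 0.4682 -0.0959  0.018 ]
stored_b 0.64 215 234 [0.4566 0.3063 0.018 ]
stored_b 0.58 201 232 [0.4667 0.3535 0.018 ]
stored_b 0.54 336 228 [ 0.4682 -0.0959  0.018 ]
mill 0.66 339 228 [ 0.4687 -0.1052  0.    ]
sugar 0.95 421 234 [ 0.444  -0.3798  0.    ]
rack 0.83 215 233 [0.4628 0.3106 0.    ]
rack 0.45 201 231 [0.4693 0.3563 0.    ]
button it knows: bay, handle, jar_mid, mill, rack, stored, sugar
```

```bash
python3 - <<'E'
import cv2
a=cv2.imread("pics/scene0.png"); b=cv2.imread("pics/top0.png")
x=cv2.resize(a[140:320,180:440],(800,554),interpolation=cv2.INTER_CUBIC); cv2.imwrite("pics/s1.png",x)
x=cv2.resize(b[160:280,170:450],(800,343),interpolation=cv2.INTER_CUBIC)
cv2.imwrite("pics/t1.png",x)
E
```

```text
(no output)
```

View pics/s1.png

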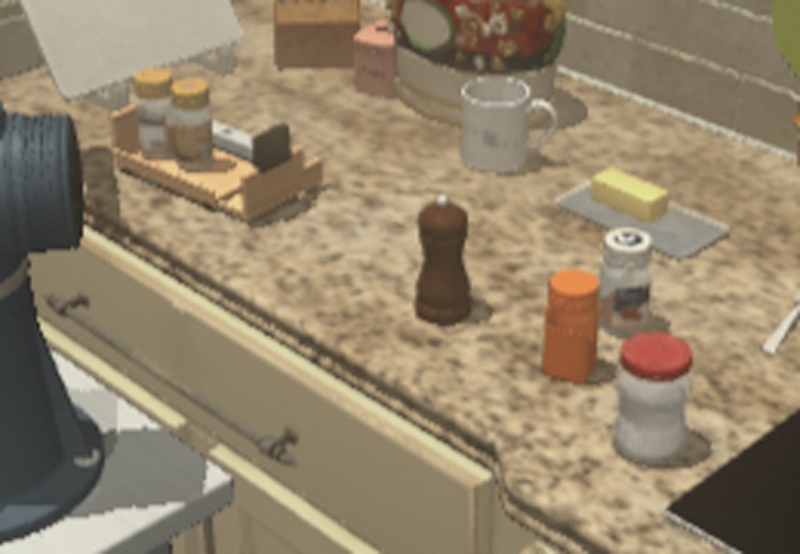

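View pics/t1.png

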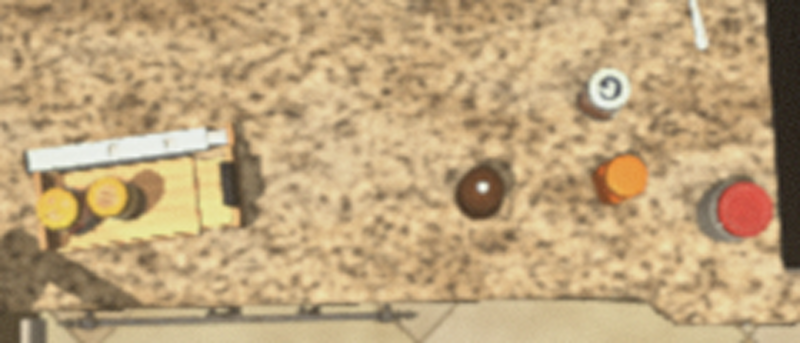

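The crops show the rack at left: handle at raw top pixel (250,225), tube behind it, yellow jars inward. The white-capped jar is at top pixel (381,193), and the orange look-alike is at (388,222). Next I'll refine the geometry from depth.

```bash
python3 - <<'E'
from h import *
np.set_printoptions(precision=4,suppress=True)
for n in("top","scene"):
    im=cv2.imread(f"pics/{n}0.png").astype(int); D=np.load(n+".npy"); P=cloud(n,D); ok=D>0
    near=lambda x,y,r:ok&(np.hypot(P[...,0]-x,P[...,1]-y)<r)
    bright=im.min(-1)>150
    dark=im.max(-1)<80
    # jar cap
    m=near(.577,-.243,.05)&(P[...,2]>.09); q=P[m]; print(n,"cap",m.sum(),q.mean(0),(q.min(0)+q.max(0))/2)
    m=near(.48,.178,.05)&(P[...,2]>.08); q=P[m]
    if len(q): print("handle top",len(q),q.mean(0),q.min(0),q.max(0))
    m=ok&(P[...,2]>.026)&(P[...,2]<.042)&(P[...,1]>.18)&(P[...,1]<.42)&(P[...,0]>.48)&(P[...,0]<.6)
    q=P[m]; print("tube",len(q),q.mean(0),cv2.fitLine(q[:,:2].astype(np.float32),cv2.DIST_HUBER,0,.01,.01).ravel(),q.min(0),q.max(0))
    for nm,c in dict(a=(.467,.353),b=(.457,.306)).items():
        m=near(*c,.04)&(P[...,2]>.105); q=P[m]; print(nm,len(q),q.mean(0) if len(q) else 0)
E
```

```text
top cap 167 [ 0.5764 -0.2426  0.0992] [ 0.5765 -0.2433  0.0989]
handle top 83 [0.4823 0.1774 0.0995] [0.4588 0.1696 0.0809] [0.506  0.1864 0.107 ]
tube 548 [0.5305 0.3044 0.0347] [ 0.1153 -0.9933  0.5305  0.3044] [0.483  0.18   0.0261] [0.5589 0.42   0.0417]
a 205 [0.4588 0.3508 0.1189]
b 195 [0.4667 0.3087 0.1185]
scene cap 130 [ 0.5693 -0.2449  0.097 ] [ 0.5705 -0.2421  0.0961]
handle top 90 [0.4761 0.1768 0.0933] [0.4508 0.1679 0.08  ] [0.5063 0.189  0.1044]
tube 134 [0.5238 0.2596 0.0334] [ 0.0113 -0.9999  0.5219  0.2693] [0.4826 0.1801 0.026 ] [0.56   0.3559 0.0406]
a 109 [0.4511 0.3496 0.1157]
b 115 [0.4602 0.3072 0.115 ]
```

```bash
python3 - <<'E'
from h import *
np.set_printoptions(precision=4,suppress=True)
n="top"
im=cv2.imread(f"pics/{n}0.png"); D=np.load(n+".npy"); P=cloud(n,D)
s=cv2.cvtColor(im,cv2.COLOR_BGR2HSV)
m=(s[...,1]<45)&(s[...,2]>140)&(D>0)&(abs(P[...,2]-.034)<.01)&(P[...,1]>.16)&(P[...,1]<.45)&(P[...,0]>.48)&(P[...,0]<.6)
q=P[m].astype(np.float32); l=cv2.fitLine(q[:,:2].copy(),cv2.DIST_HUBER,0,.01,.01).ravel(); r=cv2.minAreaRect(q[:,:2])
print(len(q),l,np.degrees(np.arctan2(l[0],-l[1])),r)
m=(s[...,2]<70)&(D>0)&(abs(P[...,2]-.098)<.01)&(np.hypot(P[...,0]-.48,P[...,1]-.178)<.05)
q=P[m].astype(np.float32);print(len(q),q.mean(0),cv2.minAreaRect(q[:,:2]),cv2.fitLine(q[:,:2].copy(),cv2.DIST_HUBER,0,.01,.01).ravel())
E
```

```text
Traceback (most recent call last):
cv2.error: OpenCV(4.12.0) /io/opencv/modules/imgproc/src/convhull.cpp:143: error: (-215:Assertion failed) total >= 0 && (depth == CV_32F || depth == CV_32S) in function 'convexHull'
```

```bash
python3 - <<'E'
from h import *
np.set_printoptions(precision=4,suppress=True)
n="top"
im=cv2.imread(f"pics/{n}0.png"); D=np.load(n+".npy"); P=cloud(n,D)
s=cv2.cvtColor(im,cv2.COLOR_BGR2HSV)
def fit(q):
    q=np.ascontiguousarray(q[:,:2],np.float32); l=cv2.fitLine(q,cv2.DIST_HUBER,0,.01,.01).ravel()
    print(len(q),q.mean(0),l,np.degrees(np.arctan2(l[0],-l[1])),cv2.minAreaRect(q))
fit(P[(s[...,1]<45)&(s[...,2]>140)&(D>0)&(abs(P[...,2]-.034)<.01)&(P[...,1]>.16)&(P[...,1]<.45)&(P[...,0]>.48)&(P[...,0]<.6)])
fit(P[(s[...,2]<90)&(D>0)&(abs(P[...,2]-.098)<.01)&(np.hypot(P[...,0]-.48,P[...,1]-.178)<.05)])
E
```

```text
510 [0.5305 0.3103] [ 0.1049 -0.9945  0.5305  0.3103] 6.021444 ((0.5313331484794617, 0.3068540394306183), (0.02547960914671421, 0.22757498919963837), 5.91609001159668)
60 [0.4815 0.1763] [0.9936 0.1129 0.4815 0.1763] 96.47986 ((0.4810248017311096, 0.1770213544368744), (0.04465000703930855, 0.01185317151248455), 8.052192687988281)
```

apply_moves --plan '[0.45, -0.85, 0, 1, 0.45, -0.85, 0, 1, 0.45, -0.85, 0, 1, 0.45, -0.85, 0, 0.265, 0.45, -0.85, 0, 0, 0.45, -0.85, 0, 0, 0.45, -0.85, 0, 0, 0.45, -0.85, 0, 0, 0.46, -0.86, -0.5, 0, 0, 0, -0.5, 0, 0, 0, 0, 0, 0, 0, 0, 0]' --grip -1

```text
time_s: 2.4
position: [0.4817, 0.177, 0.1732]
tcp_rot: [[-0.994, -0.109, 0.001], [-0.109, 0.994, 0.0], [-0.001, 0.0, -1.0]]
force: [-0.2, 0.4, 0.2]
opening: 0.999
grasp_force: 0.0
```

```bash
python3 - <<'E'
from h import *
s=bot.read_state();print(s["position"],s["tcp_rot"],s["force"])
for n in("top","scene"):
    im,D=bot.capture(n);cv2.imwrite(f"pics/{n}1.png",im[...,::-1])
x=cv2.imread("pics/scene1.png")[110:260,180:340];cv2.imwrite("pics/s2.png",cv2.resize(x,(640,600),interpolation=cv2.INTER_CUBIC))
E
```

```text
[0.48171136 0.17698306 0.17320176] [[-9.94092684e-01 -1.08530573e-01  9.21758500e-04]
 [-1.08530450e-01  9.94093108e-01  1.82400108e-04]
 [-9.36109761e-04  8.12837481e-05 -9.99999559e-01]] [-0.1648267   0.42587038  0.15898077]
```

View pics/s2.png

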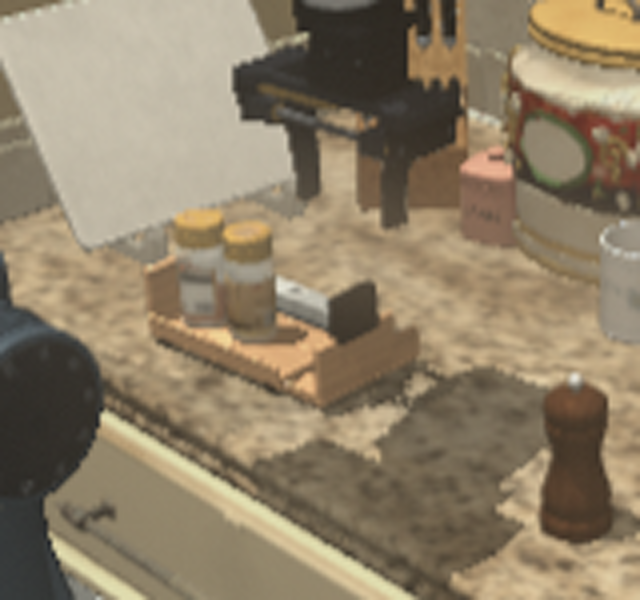

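The gripper straddles the handle, with the fingers at (305,180) and (395,205) in the crop. I'll lower and close in stages.

apply_moves --plan '[0, 0, -0.6, 0, 0, 0, -0.6, 0, 0, 0, -0.6, 0, 0, 0, -0.24, 0, 0, 0, 0, 0, 0, 0, 0, 0, 0, 0, 0, 0]' --grip 0.45

```text
time_s: 3.38
position: [0.4822, 0.1767, 0.0716]
tcp_rot: [[-0.994, -0.108, 0.002], [-0.108, 0.994, 0.0], [-0.002, 0.0, -1.0]]
force: [-0.5, -0.3, 0.4]
opening: 0.313
grasp_force: 0.0
```

apply_moves --plan '[0, 0, 0, 0, 0, 0, 0, 0]' --grip 0.6

```text
time_s: 3.62
position: [0.4818, 0.1771, 0.0711]
tcp_rot: [[-0.994, -0.107, 0.001], [-0.107, 0.994, 0.001], [-0.001, 0.001, -1.0]]
force: [0.2, 2.4, 1.5]
opening: 0.215
grasp_force: 1.6
```

apply_moves --plan '[0, 0, 0, 0, 0, 0, 0, 0, 0, 0, 0, 0]' --grip 0.75

```text
time_s: 4.0
position: [0.4818, 0.1766, 0.0709]
tcp_rot: [[-0.994, -0.108, 0.001], [-0.108, 0.994, 0.0], [-0.001, -0.0, -1.0]]
force: [0.8, 1.8, 5.3]
opening: 0.155
grasp_force: 30.0
```

apply_moves --plan '[0.002, -0.02, 0, 0, 0.003, -0.03, 0, 0, 0.004, -0.04, 0, 0, 0.004, -0.04, 0, 0, 0.004, -0.04, 0, 0, 0.003, -0.03, 0, 0, 0.002, -0.02, 0, 0]'

```text
time_s: 4.88
position: [0.483, 0.1658, 0.0709]
tcp_rot: [[-0.994, -0.107, 0.001], [-0.107, 0.994, 0.001], [-0.001, 0.0, -1.0]]
force: [-0.6, 2.4, 5.7]
opening: 0.155
grasp_force: 30.0
```

```bash
python3 - <<'E'
from h import *
s=bot.read_state();print(s["position"],s["force"],s["moment"],s["time_s"])
for n in("top","scene"):
    im,D=bot.capture(n);cv2.imwrite(f"pics/{n}2.png",im[...,::-1])
a=cv2.imread("pics/scene2.png")[150:220,200:290];b=cv2.imread("pics/top2.png")[190:260,170:270]
r=lambda x:cv2.resize(x,(450*1,300),interpolation=cv2.INTER_CUBIC)
cv2.imwrite("pics/s3.png",np.vstack([r(a),r(b)]))
E
```

```text
[0.48299576 0.16577095 0.07092296] [-0.62717468  2.39803739  5.72679874] [ 0.60106411  0.06757132 -0.05056318] 4.875
```

View pics/s3.png

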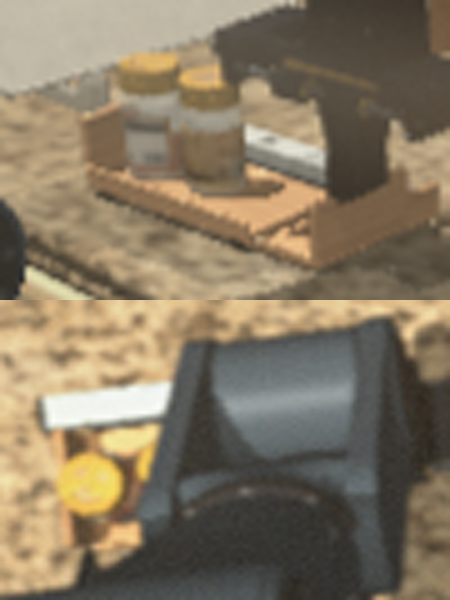

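apply_moves --plan '[0.003, -0.03, 0.01, 0, 0.003, -0.03, 0, 0]'

```text
time_s: 5.22
position: [0.4833, 0.1626, 0.071]
tcp_rot: [[-0.994, -0.108, 0.001], [-0.108, 0.994, 0.0], [-0.001, 0.0, -1.0]]
force: [1.3, 3.6, 0.6]
opening: 0.155
grasp_force: 30.0
```

apply_moves --plan '[0.002, -0.02, 0, 0, 0.002, -0.02, 0, 0]'

```text
time_s: 5.48
position: [0.4835, 0.1605, 0.071]
tcp_rot: [[-0.994, -0.108, 0.001], [-0.108, 0.994, 0.0], [-0.001, 0.0, -1.0]]
force: [2.1, 5.7, -0.9]
opening: 0.157
grasp_force: 30.0
```

apply_moves --plan '[0.001, -0.01, 0, 0, 0.001, -0.01, 0, 0]'

```text
time_s: 5.72
position: [0.4837, 0.1595, 0.071]
tcp_rot: [[-0.994, -0.108, 0.001], [-0.108, 0.994, 0.0], [-0.001, 0.0, -1.0]]
force: [3.1, 3.6, -2.3]
opening: 0.158
grasp_force: 30.0
```

apply_moves --plan '[0.003, -0.012, 0.001, 0, 0.003, -0.012, 0, 0]'

```text
time_s: 5.98
position: [0.4838, 0.1583, 0.071]
tcp_rot: [[-0.994, -0.108, 0.001], [-0.108, 0.994, 0.0], [-0.001, -0.0, -1.0]]
force: [4.8, 3.6, -4.0]
opening: 0.16
grasp_force: 30.0
```

```bash
cat > b.py <<'E'
from h import *
im,D=bot.capture("scene"); P=cloud("scene",D); i=im.astype(int)
m=(i[...,0]>1.8*i[...,1])&(i[...,0]>1.8*i[...,2])&(i[...,0]>90); m[:140]=0;m[230:]=0;m[:,:200]=0;m[:,300:]=0
print(m.sum(),np.argwhere(m)[:8].tolist(),bot.read_state()["force"],bot.read_state()["time_s"])
E
python3 b.py
```

```text
0 [] [ 3.22432825  2.42112912 -4.22051427] 6.025
```

apply_moves --plan '[0.002, -0.012, -0.004, 0, 0.002, -0.012, -0.004, 0]'

```text
time_s: 6.28
position: [0.4839, 0.1571, 0.071]
tcp_rot: [[-0.994, -0.108, 0.001], [-0.108, 0.994, 0.0], [-0.001, 0.0, -1.0]]
force: [3.3, 4.3, 1.9]
opening: 0.159
grasp_force: 30.0
```

```bash
python3 b.py
```

```text
0 [] [2.46861608 2.51473151 0.20899069] 6.325
```

apply_moves --plan '[0.002, -0.014, 0, 0, 0.002, -0.014, 0, 0]'

```text
time_s: 6.58
position: [0.484, 0.1557, 0.0709]
tcp_rot: [[-0.994, -0.108, 0.001], [-0.108, 0.994, 0.0], [-0.001, 0.0, -1.0]]
force: [2.9, 4.1, 1.4]
opening: 0.165
grasp_force: 30.0
```

apply_moves --plan '[0.002, -0.014, 0, 0, 0.002, -0.014, 0, 0]'

```text
time_s: 6.82
position: [0.4842, 0.1543, 0.0709]
tcp_rot: [[-0.994, -0.108, 0.0], [-0.108, 0.994, 0.0], [-0.0, 0.0, -1.0]]
force: [2.4, 3.9, 2.8]
opening: 0.159
grasp_force: 30.0
```

```bash
python3 b.py; python3 - <<'E'
from h import *
im,D=bot.capture("scene");cv2.imwrite("pics/scene3.png",im[...,::-1])
a=im[150:220,200:290,::-1];cv2.imwrite("pics/s4.png",cv2.resize(a,(720,560),interpolation=cv2.INTER_CUBIC))
E
```

```text
0 [] [2.71032977 3.37115645 3.65531213] 6.875
```

View pics/s4.png

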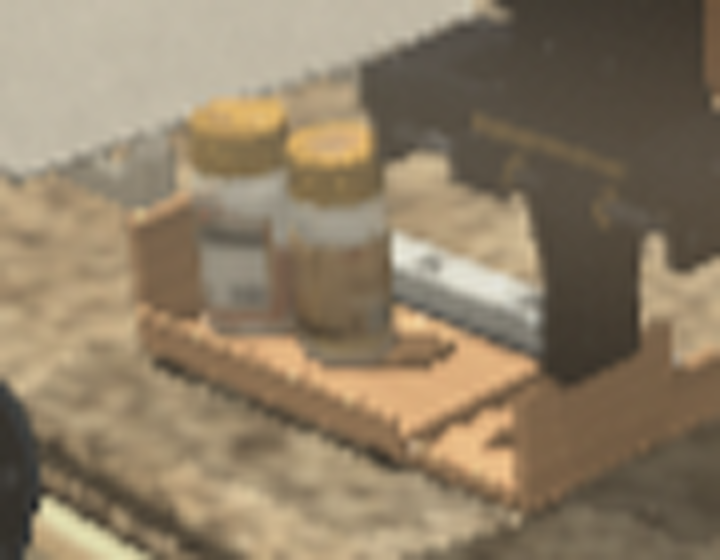

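The scene shows two holes in the tube at crop (432,262) and (525,303), with no red yet. I'll keep pulling in about 1.4 mm steps.

apply_moves --plan '[0.002, -0.014, 0, 0, 0.002, -0.014, 0, 0]'

```text
time_s: 7.18
position: [0.4844, 0.1529, 0.0709]
tcp_rot: [[-0.994, -0.108, 0.0], [-0.108, 0.994, 0.0], [-0.0, 0.0, -1.0]]
force: [2.8, 4.0, 5.3]
opening: 0.158
grasp_force: 30.0
```

```bash
python3 b.py
```

```text
0 [] [2.4077656  2.83904565 4.76846964] 7.225
```

apply_moves --plan '[0.002, -0.014, 0.003, 0, 0.002, -0.014, 0, 0]'

```text
time_s: 7.48
position: [0.4845, 0.1515, 0.0709]
tcp_rot: [[-0.994, -0.108, 0.0], [-0.108, 0.994, 0.0], [-0.0, 0.0, -1.0]]
force: [3.2, 3.7, 5.6]
opening: 0.156
grasp_force: 30.0
```

```bash
python3 b.py
```

```text
0 [] [2.59003008 2.24097628 4.11072468] 7.525
```

apply_moves --plan '[0.002, -0.014, 0.003, 0, 0.002, -0.014, 0.002, 0]'

```text
time_s: 7.78
position: [0.4846, 0.1501, 0.071]
tcp_rot: [[-0.994, -0.108, -0.0], [-0.108, 0.994, 0.0], [0.0, 0.0, -1.0]]
force: [2.3, 3.0, 3.0]
opening: 0.161
grasp_force: 30.0
```

apply_moves --plan '[0.002, -0.014, 0.002, 0, 0.002, -0.014, 0, 0]'

```text
time_s: 8.02
position: [0.4848, 0.1487, 0.0709]
tcp_rot: [[-0.994, -0.108, -0.0], [-0.108, 0.994, -0.0], [0.0, 0.0, -1.0]]
force: [3.2, 4.0, 0.1]
opening: 0.158
grasp_force: 30.0
```

```bash
python3 b.py
```

```text
0 [] [ 3.52794374  1.49316255 -0.00693902] 8.075
```

apply_moves --plan '[0.003, -0.014, 0, 0, 0.002, -0.014, 0, 0]'

```text
time_s: 8.32
position: [0.485, 0.1473, 0.071]
tcp_rot: [[-0.994, -0.108, -0.0], [-0.108, 0.994, 0.0], [0.0, 0.0, -1.0]]
force: [4.0, 2.9, -0.9]
opening: 0.16
grasp_force: 30.0
```

apply_moves --plan '[0.002, -0.014, 0, 0, 0.002, -0.014, 0, 0]'

```text
time_s: 8.57
position: [0.4851, 0.1458, 0.071]
tcp_rot: [[-0.994, -0.108, -0.001], [-0.108, 0.994, -0.0], [0.001, -0.0, -1.0]]
force: [2.8, 3.6, -1.9]
opening: 0.163
grasp_force: 30.0
```

```bash
python3 b.py
```

```text
0 [] [ 3.32776725  1.47624181 -2.00995677] 8.625
```

apply_moves --plan '[0.002, -0.014, -0.002, 0, 0.002, -0.014, 0, 0]'

```text
time_s: 8.88
position: [0.4853, 0.1443, 0.071]
tcp_rot: [[-0.994, -0.108, -0.0], [-0.108, 0.994, -0.0], [0.0, -0.0, -1.0]]
force: [3.0, 2.3, -1.8]
opening: 0.157
grasp_force: 30.0
```

apply_moves --plan '[0.002, -0.014, -0.002, 0, 0.002, -0.014, 0, 0]'

```text
time_s: 9.12
position: [0.4854, 0.1428, 0.071]
tcp_rot: [[-0.994, -0.108, -0.001], [-0.108, 0.994, -0.001], [0.001, -0.0, -1.0]]
force: [2.3, -0.4, -1.0]
opening: 0.157
grasp_force: 30.0
```

```bash
python3 b.py; python3 - <<'E'
from h import *
im,D=bot.capture("scene");cv2.imwrite("pics/scene4.png",im[...,::-1])
a=im[150:220,200:290,::-1];cv2.imwrite("pics/s5.png",cv2.resize(a,(720,560),interpolation=cv2.INTER_CUBIC))
E
```

```text
0 [] [ 2.69542592 -2.79235278 -0.78618258] 9.175
```

View pics/s5.png

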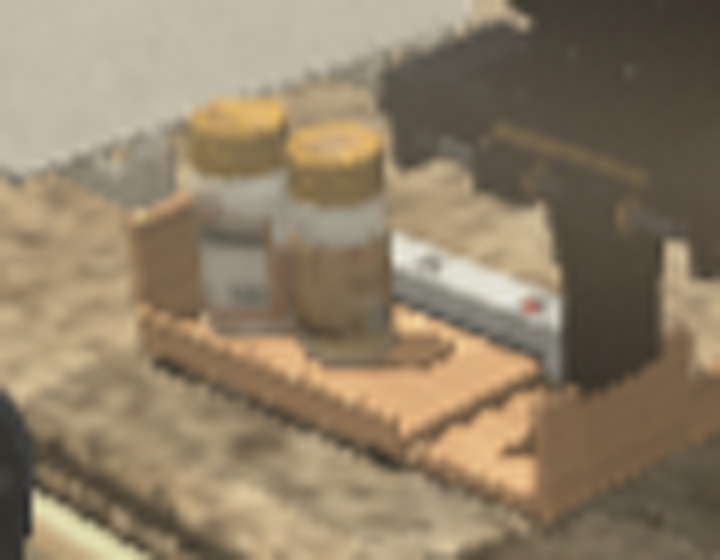

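Red now shows in the outer hole at crop (530,303), and the force has changed sign. I'll hold and then nudge by 0.5 mm.

apply_moves --plan '[0.001, -0.01, 0, 0, 0, 0, 0, 0]'

```text
time_s: 9.48
position: [0.4855, 0.1418, 0.071]
tcp_rot: [[-0.994, -0.108, -0.001], [-0.108, 0.994, -0.001], [0.001, -0.001, -1.0]]
force: [1.7, -5.1, -1.0]
opening: 0.158
grasp_force: 30.0
```

```bash
cat > r.py <<'E'
from h import *
im,D=bot.capture("scene");i=im[183:194,258:276].astype(int)
print(i[...,0]-i[...,1:].mean(-1).astype(int));print(bot.read_state()["force"],bot.read_state()["time_s"])
E
python3 r.py
```

```text
[[11 16 22 32 39 40 40 40 41 42 41 37 20 15 16 14 16 15]
 [ 9  9 12 13 16 24 32 37 37 37 40 41 23 15 15 15 14 16]
 [ 8  9  8  6  6 11 16 21 27 32 36 38 24 16 15 16 16 15]
 [10 10 10  9  8  7  7 10 14 16 22 29 23 16 14 14 14 15]
 [10  9 10 11  8  5  9 42 63 27 13 15 13 14 14 14 14 15]
 [10  9  9 10 10  7 10 50 82 39 12 10 10 13 14 14 14 14]
 [ 9  9  9  9  9  9  8 19 21 16 10 10 10 14 14 14 15 14]
 [ 8  9  8  9  8  9  9 10  7  9 10 10 10 13 14 14 14 14]
 [29 12  8  7  8  9  9  9  9  9  9  9 10 13 13 13 13 14]
 [65 62 48 20  9  8  9  9  9  8  9  9 11 13 13 13 14 12]
 [67 69 70 60 45 27 11  9  8  8  9  9 10 12 12 13 14 15]]
[ 2.52866483 -5.66550341 -1.55497653] 9.525
```

apply_moves --plan '[0.001, -0.01, 0, 0, 0, 0, 0, 0]'

```text
time_s: 9.78
position: [0.4856, 0.1417, 0.071]
tcp_rot: [[-0.994, -0.108, -0.001], [-0.108, 0.994, -0.001], [0.001, -0.001, -1.0]]
force: [1.6, -4.7, -0.8]
opening: 0.156
grasp_force: 30.0
```

```bash
python3 r.py
```

```text
[[11 17 22 33 39 40 40 41 41 41 40 37 21 15 15 15 16 15]
 [ 9  9 12 13 15 24 32 37 37 38 40 40 23 15 15 15 15 16]
 [ 9  9  8  6  6 10 15 21 27 32 37 38 24 15 14 15 14 15]
 [10 11  9  9  8  7  7 11 17 17 22 29 23 16 15 15 15 15]
 [ 9  9 10 10  8  4 10 39 65 29 13 14 14 13 15 15 14 14]
 [ 9 10  9  9  9  7  9 47 78 40 12  9  8 13 14 15 14 15]
 [ 8 10  9  9  9  9 10 19 20 16 10 10 10 14 13 15 14 14]
 [ 8  8  9  9  9  9  9  9  7  9 10 10  9 12 13 14 15 14]
 [29 12  8  9  8  9  8  9 10  9  9  8 10 14 13 13 14 14]
 [64 62 47 20  8  9  9  9  9 10 10  9 10 13 13 14 14 13]
 [68 68 70 60 44 27 12  9  8 10  8  8 10 12 14 14 14 14]]
[ 2.77373707 -5.15397293 -0.98879766] 9.825
```

apply_moves --plan '[0.001, -0.01, 0, 0, 0, 0, 0, 0]'

```text
time_s: 10.07
position: [0.4856, 0.1415, 0.071]
tcp_rot: [[-0.994, -0.108, -0.001], [-0.108, 0.994, -0.0], [0.001, -0.0, -1.0]]
force: [2.8, -4.9, -0.8]
opening: 0.157
grasp_force: 30.0
```

```bash
python3 r.py | tail -1
```

```text
[ 1.36937597 -4.31723255 -1.06973528] 10.125
```

Position has stalled with red proud of the tube, so the slide is locked. I'll release and lift.

apply_moves --plan '[0, 0, 0, 0, 0, 0, 0, 0, 0, 0, 0, 0]' --grip 0.2

```text
time_s: 10.5
position: [0.4851, 0.142, 0.0709]
tcp_rot: [[-0.994, -0.108, -0.001], [-0.108, 0.994, 0.0], [0.001, 0.0, -1.0]]
force: [0.1, -0.2, -0.0]
opening: 0.37
grasp_force: 0.0
```

apply_moves --plan '[0, 0, 0.3, 0, 0, 0, 0.8, 0, 0, 0, 0.8, 0, 0, 0, 0.8, 0, 0.2, -0.8, 0, 0, 0.23, -0.98, 0, 0, 0.23, -0.98, 0, 0, 0.23, -0.98, 0, 0, 0.23, -0.98, 0, 0, 0.23, -0.98, 0, 0, 0.23, -0.98, 0, 0, 0, 0, 0, 0]' --grip -1

```text
time_s: 12.0
position: [0.5659, -0.1963, 0.2071]
tcp_rot: [[-0.995, -0.104, 0.003], [-0.104, 0.995, -0.002], [-0.002, -0.002, -1.0]]
force: [-0.3, 0.2, -0.3]
opening: 0.997
grasp_force: 0.0
```

```bash
python3 - <<'E'
from h import *
np.set_printoptions(precision=4,suppress=True)
def fit(q):
    q=np.ascontiguousarray(q[:,:2],np.float32); l=cv2.fitLine(q,cv2.DIST_HUBER,0,.01,.01).ravel()
    print(len(q),q.mean(0),np.degrees(np.arctan2(l[0],-l[1])),cv2.minAreaRect(q))
print(bot.read_state()["position"],bot.read_state()["force"])
out=[]
for n in("top","scene"):
    im,D=bot.capture(n);im=im[...,::-1].copy();cv2.imwrite(f"pics/{n}5.png",im)
    P=cloud(n,D); s=cv2.cvtColor(im,cv2.COLOR_BGR2HSV)
    fit(P[(s[...,2]<90)&(D>0)&(abs(P[...,2]-.098)<.01)&(np.hypot(P[...,0]-.485,P[...,1]-.142)<.05)])
    for k,z in dict(handle=.087,bay=.008,jar_mid=.049).items():
        for r in bot.pinpoint(n,k)[:2]:
            u,v=r["xy"][0]*640,r["xy"][1]*400; print(n,k,round(r["p"],2),onz(n,u,v,z))
    c=im[150:220,200:290] if n=="scene" else im[195:265,180:270]
    out.append(cv2.resize(c,(514,400),interpolation=cv2.INTER_CUBIC)[:,:400])
cv2.imwrite("pics/c5.png",np.hstack(out))
E
```

```text
[ 0.5659 -0.1963  0.2071] [-0.2508  0.2361 -0.3431]
32 [0.4929 0.1377] 97.282524 ((0.49210166931152344, 0.13834621012210846), (0.025462787598371506, 0.01061750203371048), 8.292984008789062)
top handle 0.95 [0.4833 0.144  0.087 ]
top bay 0.91 [0.4907 0.1791 0.008 ]
top jar_mid 0.37 [ 0.5743 -0.246   0.049 ]
37 [0.4754 0.1353] 94.410545 ((0.47844433784484863, 0.13678869605064392), (0.013695277273654938, 0.04320058226585388), 88.56865692138672)
scene handle 0.7 [0.4839 0.145  0.087 ]
scene bay 0.61 [0.4947 0.1841 0.008 ]
scene jar_mid 0.88 [ 0.57   -0.2447  0.049 ]
scene jar_mid 0.86 [ 0.4747 -0.2591  0.049 ]
```

View pics/c5.png

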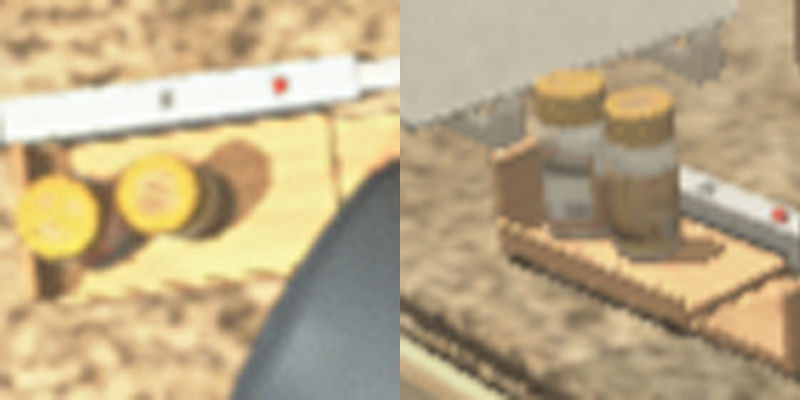

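The button is clearly popped (red at top crop (280,85)). Next I'll turn the wrist and go over the jar.

apply_moves --plan '[0, -0.2, 0, -1, 0, -0.2, 0, -1, 0, -0.2, 0, -1, 0, -0.2, 0, -1, 0, -0.1, 0, -1, 0, 0, 0, -1, 0, 0, 0, -1, 0, 0, 0, -1, 0, 0, 0, -1, 0, 0, 0, 0, 0, 0, 0, 0]'

```text
time_s: 13.78
position: [0.5649, -0.237, 0.2061]
tcp_rot: [[-0.111, 0.994, -0.0], [0.994, 0.111, -0.0], [-0.0, -0.0, -1.0]]
force: [-0.8, 1.0, 0.4]
opening: 1.0
grasp_force: 0.0
```

apply_moves --plan '[0.2, -0.12, -0.2, 0, 0, 0, -0.7, 0, 0, 0, -0.7, 0, 0, 0, -0.6, 0, 0, 0, -0.5, 0, 0, 0, -0.36, 0, 0, 0, 0, 0, 0, 0, 0, 0]'

```text
time_s: 14.78
position: [0.5756, -0.2438, 0.0536]
tcp_rot: [[-0.108, 0.994, 0.001], [0.994, 0.108, -0.001], [-0.001, 0.001, -1.0]]
force: [0.7, 0.0, -0.2]
opening: 0.998
grasp_force: 0.0
```

```bash
python3 - <<'E'
from h import *
im,D=bot.capture("scene");cv2.imwrite("pics/scene6.png",im[...,::-1])
a=im[160:300,310:450,::-1];cv2.imwrite("pics/s6.png",cv2.resize(a,(560,560),interpolation=cv2.INTER_CUBIC))
E
```

```text
(no output)
```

View pics/s6.png

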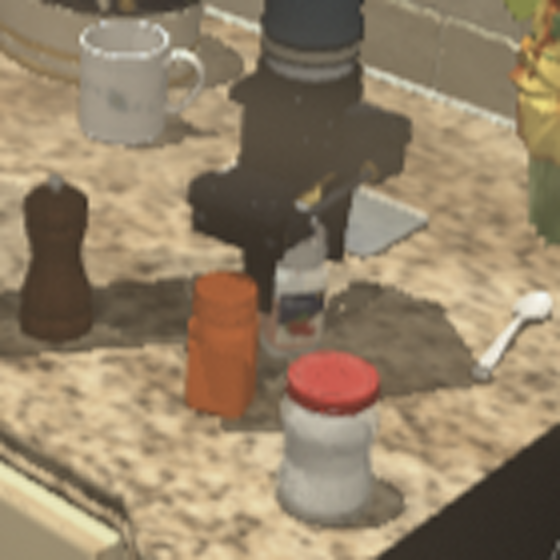

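The jar at crop (300,300) stands between the fingers. I'll close on it.

apply_moves --plan '[0, 0, 0, 0, 0, 0, 0, 0, 0, 0, 0, 0]' --grip -0.15

```text
time_s: 15.2
position: [0.575, -0.2435, 0.0534]
tcp_rot: [[-0.108, 0.994, 0.001], [0.994, 0.108, -0.0], [-0.0, 0.001, -1.0]]
force: [-0.6, -0.5, 0.0]
opening: 0.743
grasp_force: 0.0
```

apply_moves --plan '[0, 0, 0, 0, 0, 0, 0, 0, 0, 0, 0, 0, 0, 0, 0, 0]' --grip 0.1

```text
time_s: 15.7
position: [0.5749, -0.2434, 0.0531]
tcp_rot: [[-0.108, 0.994, 0.0], [0.994, 0.108, -0.0], [-0.0, 0.0, -1.0]]
force: [-0.8, 0.4, 0.9]
opening: 0.602
grasp_force: 30.0
```

apply_moves --plan '[0, 0, 0, 0, 0, 0, 0, 0]'

```text
time_s: 15.95
position: [0.5749, -0.2434, 0.0531]
tcp_rot: [[-0.108, 0.994, 0.0], [0.994, 0.108, -0.0], [-0.0, 0.0, -1.0]]
force: [0.7, -0.1, 2.2]
opening: 0.601
grasp_force: 30.0
```

apply_moves --plan '[0, 0, 0.1, 0, 0, 0, 0.2, 0, 0, 0, 0.3, 0, 0, 0, 0, 0, 0, 0, 0, 0]'

```text
time_s: 16.58
position: [0.5748, -0.2434, 0.0833]
tcp_rot: [[-0.108, 0.994, 0.0], [0.994, 0.108, -0.0], [-0.0, 0.0, -1.0]]
force: [0.6, -0.5, -1.3]
opening: 0.6
grasp_force: 30.0
```

```bash
python3 - <<'E'
from h import *
im,D=bot.capture("scene");cv2.imwrite("pics/scene7.png",im[...,::-1])
a=im[180:280,330:430,::-1];cv2.imwrite("pics/s7.png",cv2.resize(a,(600,600),interpolation=cv2.INTER_CUBIC))
E
```

```text
(no output)
```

View pics/s7.png

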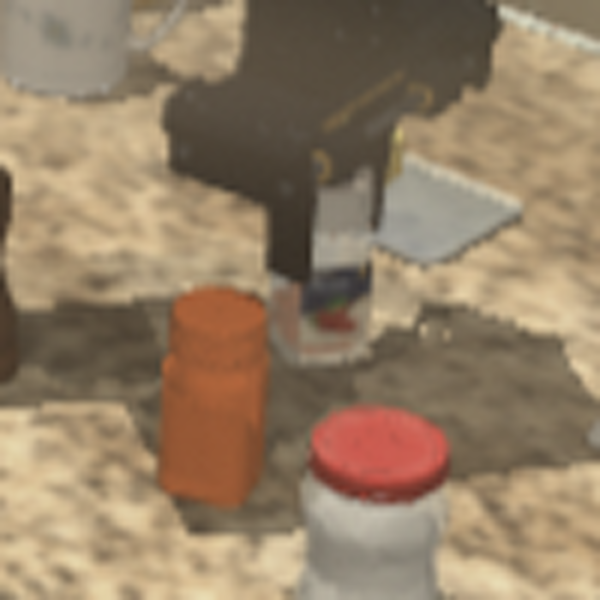

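The jar is held upright and lifted. I'll raise it and carry it over the bay.

apply_moves --plan '[0, 0, 0.6, 0, 0, 0, 0.8, 0, 0, 0, 0.8, 0, 0, 0, 0.2, 0, -0.08, 0.4, 0, 0, -0.15, 0.7, 0, 0, -0.2, 0.9, 0, 0, -0.2, 0.9, 0, 0, -0.2, 0.9, 0, 0, -0.2, 0.9, 0, 0, -0.2, 0.9, 0, 0, -0.2, 0.9, 0, 0]'

```text
time_s: 18.12
position: [0.5, 0.0841, 0.2007]
tcp_rot: [[-0.108, 0.994, -0.006], [0.994, 0.108, 0.001], [0.001, -0.006, -1.0]]
force: [0.3, 1.2, -0.6]
opening: 0.602
grasp_force: 30.0
```

apply_moves --plan '[-0.2, 0.9, 0, 0, -0.13, 0.7, 0, 0, -0.08, 0.41, 0, 0, 0, 0, 0, 0, 0, 0, 0, 0, 0, 0, 0, 0]'

```text
time_s: 18.88
position: [0.4826, 0.1813, 0.2025]
tcp_rot: [[-0.107, 0.994, -0.001], [0.994, 0.107, -0.0], [-0.0, -0.001, -1.0]]
force: [0.8, 0.4, 0.2]
opening: 0.598
grasp_force: 30.0
```

```bash
python3 - <<'E'
from h import *
np.set_printoptions(precision=4,suppress=True)
print(bot.read_state()["position"])
f=[]
for n in("scene","top"):
    im,D=bot.capture(n);cv2.imwrite(f"pics/{n}8.png",im[...,::-1])
    for k,z in dict(handle=.087,bay=.008).items():
        for r in bot.pinpoint(n,k)[:1]:
            u,v=r["xy"][0]*640,r["xy"][1]*400; print(n,k,round(r["p"],2),onz(n,u,v,z))
    if n=="scene":
        P=cloud(n,D); i=im.astype(int)
        m=(D>0)&(abs(P[...,2]-.008)<.005)&(i[...,0]-i[...,2]>50)&(np.hypot(P[...,0]-.48,P[...,1]-.18)<.09)
        q=np.ascontiguousarray(P[m][:,:2],np.float32); q=(q-[.483,.182])@np.array([[.108,.994],[-.994,.108]])
        print(len(q),np.percentile(q,[2,50,98],axis=0))
E
```

```text
[0.4826 0.1813 0.2025]
scene handle 0.88 [0.4741 0.1219 0.087 ]
scene bay 0.73 [0.4815 0.1902 0.008 ]
160 [[-0.0546 -0.0769]
 [-0.0217 -0.0241]
 [ 0.0563  0.054 ]]
top handle 0.82 [0.4876 0.1332 0.087 ]
top bay 0.94 [0.4775 0.1742 0.008 ]
```

apply_moves --plan '[0, 0, -0.5, 0, 0, 0, -0.7, 0, 0, 0, -0.6, 0, 0, 0, -0.4, 0, 0, 0, -0.25, 0, 0, 0, 0, 0, 0, 0, 0, 0]'

```text
time_s: 20.05
position: [0.4835, 0.1822, 0.0812]
tcp_rot: [[-0.108, 0.994, 0.002], [0.994, 0.108, 0.0], [0.0, 0.002, -1.0]]
force: [1.1, 0.8, -0.4]
opening: 0.598
grasp_force: 30.0
```

```bash
python3 - <<'E'
from h import *
im,D=bot.capture("scene");a=im[140:230,210:320,::-1]
cv2.imwrite("pics/s9.png",cv2.resize(a,(733,600),interpolation=cv2.INTER_CUBIC))
E
```

```text
(no output)
```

View pics/s9.png

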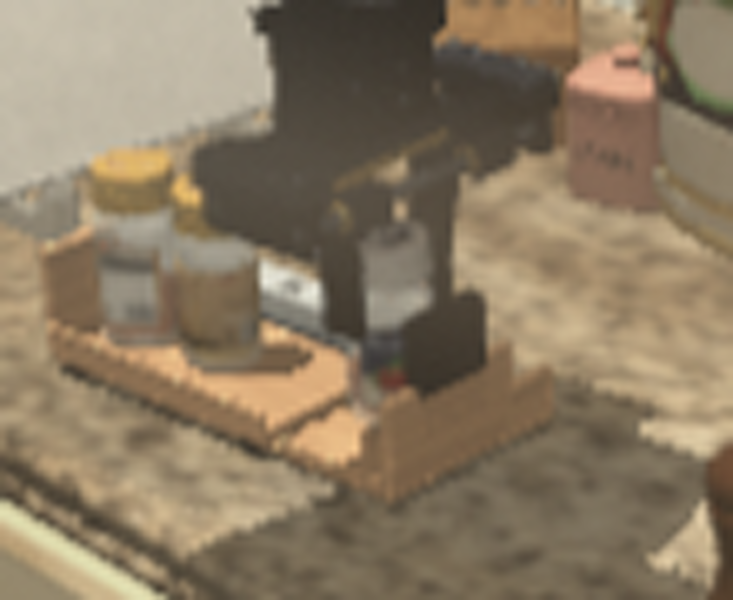

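The jar at crop (375,400) hangs over the bay, clear of the deck edge and behind the end plate. I'll set it down gently.

apply_moves --plan '[0, 0, -0.16, 0, 0, 0, -0.14, 0, 0, 0, -0.05, 0, 0, 0, 0, 0]'

```text
time_s: 20.6
position: [0.4826, 0.1821, 0.0626]
tcp_rot: [[-0.108, 0.994, -0.001], [0.994, 0.108, -0.0], [-0.0, -0.001, -1.0]]
force: [0.5, 0.3, -0.2]
opening: 0.598
grasp_force: 30.0
```

apply_moves --plan '[0, 0, -0.03, 0, 0, 0, -0.01, 0, 0, 0, 0, 0]'

```text
time_s: 20.98
position: [0.4829, 0.1821, 0.0611]
tcp_rot: [[-0.108, 0.994, 0.0], [0.994, 0.108, 0.0], [-0.0, 0.0, -1.0]]
force: [-0.6, -0.8, -1.5]
opening: 0.596
grasp_force: 30.0
```

apply_moves --plan '[0, 0, -0.015, 0, 0, 0, 0, 0]'

```text
time_s: 21.22
position: [0.483, 0.1822, 0.061]
tcp_rot: [[-0.108, 0.994, 0.001], [0.994, 0.108, 0.0], [0.0, 0.001, -1.0]]
force: [-0.8, -0.9, 5.0]
opening: 0.599
grasp_force: 30.0
```

Contact came at exactly the expected floor height. I'll release and retreat.

apply_moves --plan '[0, 0, 0, 0, 0, 0, 0, 0, 0, 0, 0, 0, 0, 0, 0, 0]' --grip -0.8

```text
time_s: 21.72
position: [0.4828, 0.1821, 0.0601]
tcp_rot: [[-0.108, 0.994, -0.0], [0.994, 0.108, -0.0], [0.0, -0.0, -1.0]]
force: [-0.3, 1.5, -0.2]
opening: 0.885
grasp_force: 0.0
```

apply_moves --plan '[0, 0, 0.2, 0, 0, 0, 0.4, 0, 0, 0, 0.8, 0, 0, 0, 0.8, 0, 0, 0, 0.8, 0, 0, -0.8, 0, 0, 0, -0.9, 0, 0, 0, -0.9, 0, 0, 0, -0.9, 0, 0, 0, 0, 0, 0, 0, 0, 0, 0]'

```text
time_s: 23.1
position: [0.4826, 0.0073, 0.2106]
tcp_rot: [[-0.107, 0.994, 0.0], [0.994, 0.107, 0.0], [0.0, 0.0, -1.0]]
force: [-0.2, 0.0, 0.1]
opening: 0.897
grasp_force: 0.0
```

```bash
python3 - <<'E'
from h import *
np.set_printoptions(precision=4,suppress=True)
R=np.array([[.108,.994],[-.994,.108]])
for n in("scene","top"):
    im,D=bot.capture(n);cv2.imwrite(f"pics/{n}10.png",im[...,::-1]);P=cloud(n,D);i=im.astype(int)
    for k,z in dict(handle=.087,bay=.008,jar_mid=.057,stored_b=.018).items():
        for r in bot.pinpoint(n,k)[:2]:
            u,v=r["xy"][0]*640,r["xy"][1]*400; print(n,k,round(r["p"],2),onz(n,u,v,z))
    m=(D>0)&(np.hypot(P[...,0]-.483,P[...,1]-.182)<.035)&(P[...,2]>.1)&(i.min(-1)>90)
    q=P[m]; print("cap",len(q),q.mean(0) if len(q) else 0,q[:,2].max() if len(q) else 0)
    r=i[...,0]-i[...,1:].max(-1); m=(r>50)&(D>0)&(abs(P[...,2]-.038)<.012)&(np.hypot(P[...,0]-.535,P[...,1]-.24)<.07); print("red",m.sum(),P[m].mean(0))
E
```

```text
scene handle 0.93 [0.4815 0.1411 0.087 ]
scene bay 0.95 [0.482  0.1774 0.008 ]
scene bay 0.2 [ 0.4237 -0.3956  0.008 ]
scene jar_mid 0.79 [ 0.4627 -0.261   0.057 ]
scene jar_mid 0.53 [0.4795 0.19   0.057 ]
scene stored_b 0.79 [0.4653 0.2985 0.018 ]
scene stored_b 0.67 [0.4486 0.3538 0.018 ]
cap 87 [0.4771 0.179  0.1052] 0.11129126731417686
red 0 [nan nan nan]
top handle 0.76 [0.4858 0.1429 0.087 ]
top jar_mid 0.67 [ 0.4835 -0.2614  0.057 ]
top jar_mid 0.49 [0.4811 0.1763 0.057 ]
top stored_b 0.83 [0.4554 0.2974 0.018 ]
top stored_b 0.72 [0.4681 0.3423 0.018 ]
cap 168 [0.4845 0.1809 0.107 ] 0.11421594466288723
red 4 [0.5363 0.2576 0.0364]<stdin>:11: RuntimeWarning: Mean of empty slice.
  ret = um.true_divide(
```

The jar stands upright in the bay: its cap is flat at 0.107 m and within a few mm of the bay point. The button is still up in the hole, so I'm handing in.

```bash
python3 -c "
from rig import bot
print(bot.hand_in())"
```

```text
the job is handed in; nothing more can be done
None
```

The rack is pulled out and locked with the red button up in the outer hole, the white-capped jar stands upright in the bay, and the job is handed in; the hand-in returned no verdict.

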